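# Dispense two brass beads from the rotary bead drum

### The job

Turn the drum that holds the brass beads slowly counter-clockwise, by its red knob, so that exactly two brass beads drop out one at a time into the blue dish at its spout: let the first come to lie in the dish before the second is released, and keep the third in the drum. Do not touch the beads with the gripper and leave the drum with the black beads alone.

Things in the scene. Friction and masses are not known exactly. Their poses are not given: they have to be found in the camera images.
- brass_knob (a point): Grip point of the red bar knob on the brass-bead drum, on the drum's vertical axis, 125 mm above the table. Bar 60 mm long (point x), 16 mm wide (point y), from 98 to 142 mm above the table; it turns with the drum, point z up. Round it a fixed clear wall, radius 79 mm, top at 84 mm; pocket walls top at 80 mm. A twin feeder with black beads and the same red knob stands beside it, left or right.
- brass_drum (a joint): Angle in rad of the white drum under that knob, about 0 at the start. It turns only counter-clockwise seen from above (value grows), stops at -0.1 and 2.2, light friction (0.04 N m), stays where left. Ten open-topped pockets 36 degrees apart, floors sloping outward; a bead leans on the clear wall and drops out when its pocket comes to the wall's one opening (31 mm wide) at the spout.
- brass_dish (a point): Middle of the inner floor of the blue plastic catch dish below the brass feeder's spout, 6 mm above the table. Inside 70 mm (point x) by 64 mm (point y), walls to 34 mm under the spout, 50 mm elsewhere. Fixed, 140 mm from the drum's axis; point x points away from the drum along the spout, roughly away from the robot. Drum, spout and dish are one feeder fixed to the table.
- brass_bead_1: Brass-coloured ball bead, 20 mm across; origin at its centre (74 mm above the table in the drum, 16 mm in the dish). Nearest the opening, 26 degrees before its middle: drops first, at a drum angle of about 0.3 to 0.45.
- brass_bead_2: Brass-coloured ball bead, 20 mm across; origin at its centre (74 mm above the table in the drum, 16 mm in the dish). In the next pocket, 62 degrees before the opening's middle: drops second, at a drum angle of about 0.9 to 1.05.
- brass_bead_3: Brass-coloured ball bead, 20 mm across; origin at its centre (74 mm above the table in the drum, 16 mm in the dish). In the third pocket, 98 degrees before the opening's middle: has to stay in the drum; it would drop at a drum angle of about 1.5 to 1.7.
- black_drum (a joint): Angle in rad of the twin feeder's drum with the black beads (about 0 at the start, grows counter-clockwise). To be left alone.

How it is judged (in metres and radians):
On the way:
1. the first brass bead lies in the dish while the second and third are still in the drum (horizontal distance between brass_bead_1 and brass_dish below 0.045 m and height (world z) of brass_bead_1 below 0.04 m and horizontal distance between each of brass_bead_2, brass_bead_3 and brass_knob below 0.075 m and height (world z) of each of brass_bead_2, brass_bead_3 above 0.062 m), for 0.2 s.
At the end, for the whole second after the job is handed in: Brass beads 1 and 2 are in the dish of the brass feeder (centres within 45 mm of the dish's middle and lower than 40 mm above the table) and brass bead 3 is still in the drum (within 75 mm of its axis and higher than 62 mm) (horizontal distance between each of brass_bead_1, brass_bead_2 and brass_dish below 0.045 m and height (world z) of each of brass_bead_1, brass_bead_2 below 0.04 m and horizontal distance between brass_bead_3 and brass_knob below 0.075 m and height (world z) of brass_bead_3 above 0.062 m); the robot touches nothing.
It fails at once if the drum with the black beads is turned by more than 0.2 rad (value of joint black_drum above 0.2 rad).
It fails at once if the gripper touches brass bead 1 (contact force between the fingers and brass_bead_1 above 0.5 N).
It fails at once if the gripper touches brass bead 2 (contact force between the fingers and brass_bead_2 above 0.5 N).
It fails at once if the gripper touches brass bead 3 (contact force between the fingers and brass_bead_3 above 0.5 N).
It also fails if it takes over 38 s, if anything falls off the work surface, if the arm or the gripper's body presses on something with over 40 N, if the wrist force passes 120 N, or if a joint passes its speed limit or range.

### The arm

A 6-joint arm with a two-finger parallel gripper is mounted at the origin on the work surface. World frame = base frame: x ahead of the robot, y to its left, z up, the work surface at z = 0. Lengths are in mm, angles in rad, forces in N, time in s.
With the tool pointing down it reaches from about 350 to 875 mm from the base axis. Payload 4.2 kg.
Tool frame: the origin (TCP) lies midway between the tips of the shut fingers; the grasp point (between the pads) lies 19 mm behind it; x points along the fingers, y is the direction in which the jaws open and shut, and the axes are right-handed (so a half turn about x gives the same grasp; the last joint's range is limited). The gripper opens to 85 mm and grips with 20 to 120 N. Pads are 22 mm wide; open, the fingers measure 114 mm over their backs; the gripper's body (76 mm by 85 mm) begins 54 mm behind the grasp point. The pads swing forward as they close: fully open they stand 13 mm farther back than shut.
Start: joints at [1.604, 0.385, 0.008, 0, -1.194, -0.259], TCP at [139.897, 609.12, 191.812] pointing down, gripper open.
Joint ranges: [-3.14, 3.14], [-1.21, 2.06], [-1.07, 1.41], [-3.16, 2.05], [-2.99, -0.16], [-3.1, 3.1]. Speed limits (rad/s): [2.79, 2.79, 3.14, 3.14, 3.14, 3.14].

### API

Orientations are given as a unit quaternion [x, y, z, w].
In Python, from bench import readout, imaging, arm gives the robot as it stands.
- The arm moves only by the tool arm_command, never from a script. Its argument "increments" is a list of rows, each a list of 3 entries, a list of its own where there are three numbers: the turn, a rotation vector about the world's x, y, z in degrees, then the shift along the world's x, y, z in mm, then the closure, from 0 (fully open) to 1 (shut). In form: [[[ax, ay, az], [tx, ty, tz], fingers], ...]. A call has exactly 5 rows; each row is the pose to reach, as a shift and turn from the pose measured when the call began; what a row does not reach only later rows make up. A row lasts 1/10 s, in which the tool goes at most 50 mm and 8.59 degrees, less where a joint would pass 70% of its speed; a pose out of reach is approached as far as the arm can. A call with a gripper value outside its range is refused whole. The fingers move at their own pace and stop on an object; the grip force is fixed at half the most. Time passes only in rows, so rows that repeat a pose let the fingers close, or fill a call up. It gives the time, the measured TCP pose, the force and the opening at its end, in the units of the state.
- readout.read_state(): the state, without advancing time (a new reading comes with each control period).
- imaging.get_image(name): name is "scene" or "top" or "wrist"; returns (picture, depth): 384x512x3 uint8, blue, green, red; 384x512 float32, mm along the optical axis (not along the pixel's ray), 0 where there is no reading.
- imaging.camera_info(name): a dict with "vfov" (degrees; the focal length in pixels is half the picture's height over the tangent of half this angle, whatever the lens; pixels are square), "cx", "cy" (the principal point, pixels), "eye" and "rotation" of the camera in the world; the wrist camera has in their place "T_tool_cam" (4x4, takes a point from camera to tool coordinates, whose origin is the TCP and whose axes are the tool frame's). Camera axes: x right, y down, z forward; pixel columns grow to the right and rows downward; lengths in mm; the calibration is good to about 2 mm. The wrist camera is an equidistant fisheye: a pixel r from the principal point sees the ray r / f radians off the axis. A picture is of the moment at which its call begins: read the wrist's pose just before it. camera_info takes no time and is no camera call.
- arm.job_done(): hands the job in, once; it reports no verdict.
The state is a dict: "clock": time; "joints": joint angles; "joint_vel": joint speeds; "joint_efforts": joint torques, N m; "position": TCP position; "ee_rot": TCP orientation; "contact_force": force on the tool from outside, world axes, zero at the start; "wrist_torque": the same for the moment, N m; "gripper_width": finger opening in mm.
Only numpy, scipy, OpenCV 4.12 (cv2) and the standard library are available. Lean on these libraries where they do the work, as an engineer would, in place of code of your own. Each camera call takes 0.05 s, during which the arm holds its last target. There are 200 camera calls.

## Working session

There is one attempt and no reset: what is moved stays moved. The work goes in short steps, Python scripts to look and compute and a tool call to move; the robot and the scene stay as the last step left them, time stands still between calls to the robot, and variables do not carry over. Pictures are saved under pics/ and viewed, about 8 in all and at most 12, crops included, and the job is handed in when it is done.

Besides the shell and the picture viewer there is one more tool, called after "Request:" in YAML: its name, and indented under it one key for each argument. arm_command: Moves the arm, as the interface text tells. Its arguments: {"type":"object","properties":{"increments":{"type":"array","items":{"type":"array"}}},"required":["increments"]}

```bash
mkdir -p pics; cat > h.py <<'E'
import numpy as np,cv2
from bench import readout,imaging,arm
def cam(n):
    i=imaging.camera_info(n); f=192/np.tan(np.radians(i["vfov"]/2)); return i,f
def world(n,d):
    i,f=cam(n); v,u=np.mgrid[0:384,0:512]
    P=np.stack([(u-i["cx"])/f*d,(v-i["cy"])/f*d,d],-1)
    return P@np.array(i["rotation"]).T+np.array(i["eye"])
E
python3 - <<'E'
from h import *
for n in("top","scene"):
    p,d=imaging.get_image(n); np.savez(n,p=p,d=d); cv2.imwrite(f"pics/{n}0.png",p); print(imaging.camera_info(n))
p,d=np.load("top.npz").values()
W=world("top",d); h=cv2.cvtColor(p,cv2.COLOR_BGR2HSV)
def comps(m,name):
    n,l,s,c=cv2.connectedComponentsWithStats(m.astype(np.uint8))
    for k in range(1,n):
        if s[k,4]>25:
            q=W[(l==k)&(d>0)]; print(name,c[k].round(1),s[k,4],np.median(q,0).round(1),((q.max(0)+q.min(0))/2).round(1))
H,S,V=h[...,0],h[...,1],h[...,2]
comps(((H<8)|(H>172))&(S>130)&(V>60),"red")
comps((H>95)&(H<130)&(S>110)&(V>50),"blue")
comps((H>14)&(H<32)&(S>100)&(V>60),"brass")
print(readout.read_state())
E
```

```text
{'vfov': 43.163870981345674, 'cx': 253.89064685903455, 'cy': 184.96038631395587, 'eye': array([495.06878398, -16.49460545, 988.10269335]), 'rotation': array([-0.69828314,  0.71503466, -0.0320711 ,  0.00987618])}
{'vfov': 54.02385452140556, 'cx': 253.85020162098593, 'cy': 191.77795765977956, 'eye': array([1028.67039674, -194.06311111,  764.22612348]), 'rotation': array([ 0.78428996,  0.53138083, -0.18618259, -0.26049897])}Traceback (most recent call last):
  File "<stdin>", line 5, in <module>
  File "h.py", line 8, in world
    return P@np.array(i["rotation"]).T+np.array(i["eye"])
           ~^~~~~~~~~~~~~~~~~~~~~~~~~~
ValueError: matmul: Input operand 1 has a mismatch in its core dimension 0, with gufunc signature (n?,k),(k,m?)->(n?,m?) (size 4 is different from 3)
```

Rotation is a quaternion.

```bash
sed -i 's/np.array(i\["rotation"\]).T/R.from_quat(i["rotation"]).as_matrix().T/; 1a from scipy.spatial.transform import Rotation as R' h.py
python3 - <<'E'
from h import *
p,d=np.load("top.npz").values()
W=world("top",d); h=cv2.cvtColor(p,cv2.COLOR_BGR2HSV)
def comps(m,name):
    n,l,s,c=cv2.connectedComponentsWithStats(m.astype(np.uint8))
    for k in range(1,n):
        if s[k,4]>25:
            q=W[(l==k)&(d>0)]; print(name,c[k].round(1),s[k,4],np.median(q,0).round(1),((q.max(0)+q.min(0))/2).round(1))
H,S,V=h[...,0],h[...,1],h[...,2]
comps(((H<8)|(H>172))&(S>130)&(V>60),"red")
comps((H>95)&(H<130)&(S>110)&(V>50),"blue")
comps((H>14)&(H<32)&(S>100)&(V>60),"brass")
print(readout.read_state())
E
```

```text
red [133.1 210.9] 227 [504.8 166.5 141.6] [504.7 166.8 140.7]
red [318.  230.3] 218 [ 463.7 -153.4  141.5] [ 463.7 -153.6  141.1]
blue [148.8 136. ] 1429 [657.  160.4   8.9] [648.8 164.8  28.3]
blue [305.7 153.3] 1358 [ 615.5 -153.8    7.7] [ 608.5 -156.8   25.5]
brass [306.8 197.7] 62240 [ 5.188e+02 -2.542e+02 -1.000e-01] [542.5 -69.3  28.2]
brass [326.6 196.7] 27 [ 522.9 -182.1   82.3] [ 523.8 -181.6   81.9]
brass [343.1 210.6] 38 [ 496.  -211.4   81.6] [ 496.8 -212.2   81.5]
brass [348.2 232. ] 42 [ 456.4 -219.7   81.6] [ 456.3 -219.8   83.2]
{'clock': 0.1, 'joints': array([ 1.60363312e+00,  3.85480938e-01,  6.78106409e-03, -4.14400322e-04,
       -1.19397793e+00, -2.58600031e-01]), 'joint_vel': array([-0.0003636 , -0.00077361,  0.00322933,  0.00084047, -0.00112442,
       -0.00048417]), 'joint_efforts': array([-7.53713721e-04, -3.93320131e+01,  1.88929331e+01,  4.19800758e+00,
       -2.61003101e-03,  2.82049925e-06]), 'position': array([139.76528344, 608.57673145, 190.84058538]), 'ee_rot': array([-0.70256193,  0.08038154,  0.70263823,  0.07902569]), 'contact_force': array([-0.40793443,  0.82930181,  1.04863599]), 'wrist_torque': array([ 0.04169224, -0.02389332,  0.00781506]), 'gripper_width': 85.18602418030301}
```

View pics/top0.png

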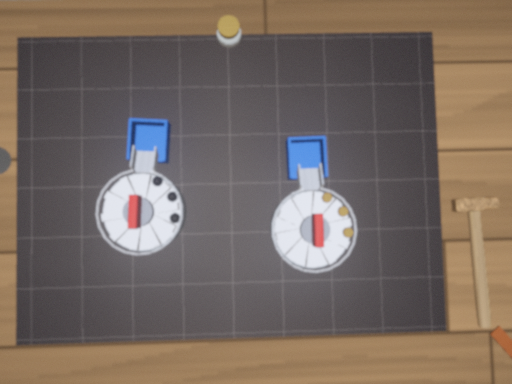

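```bash
python3 - <<'E'
from h import *
p,d=np.load("top.npz").values()
W=world("top",d); h=cv2.cvtColor(p,cv2.COLOR_BGR2HSV)
H,S,V=h[...,0],h[...,1],h[...,2]
m=((H<8)|(H>172))&(S>130)&(V>60)&(d>0)
q=W[m&(W[...,1]<0)&(W[...,2]>138)][:,:2]
print(len(q),cv2.minAreaRect(q.astype(np.float32)))
b=W[(H>95)&(H<130)&(S>110)&(V>50)&(d>0)&(W[...,1]<0)]
f=b[b[:,2]<12][:,:2]; print("floor",cv2.minAreaRect(f.astype(np.float32)))
w=b[b[:,2]>45][:,:2]; print("rim",cv2.minAreaRect(w.astype(np.float32)))
c=W[(W[...,2]>55)&(W[...,2]<95)&(np.hypot(W[...,0]-464,W[...,1]+154)<95)&(d>0)]
print("drum bbox",c.min(0),c.max(0)); r=c[c[:,2]>82][:,:2]; print(cv2.minEnclosingCircle(r.astype(np.float32)))
M=R.from_quat(readout.read_state()["ee_rot"]).as_matrix(); print(M.round(3))
print(np.degrees(np.arctan2(M[1,1],M[0,1])))
E
```

```text
213 ((463.6732177734375, -153.58047485351562), (52.160499572753906, 13.10405445098877), 0.49933308362960815)
floor ((608.4679565429688, -161.38250732421875), (88.12014770507812, 76.12578582763672), 1.473547101020813)
rim ((604.567138671875, -151.6767578125), (78.87981414794922, 74.39197540283203), 1.2971609830856323)
drum bbox [ 385.90201458 -233.75804662   55.02667724] [556.72082485 -75.61856164  94.93049651]
((472.350830078125, -155.31771850585938), 86.62869262695312)
[[-0.    -0.224 -0.975]
 [-0.002 -0.975  0.224]
 [-1.     0.002 -0.   ]]
-102.94404433891671
```

Request:
arm_command:
  increments:
    - [[0, 0, -8.5], [22, -34, 5], 0]
    - [[0, 0, -17], [44, -68, 10], 0]
    - [[0, 0, -25.5], [66, -102, 15], 0]
    - [[0, 0, -34], [88, -136, 20], 0]
    - [[0, 0, -42], [110, -170, 20], 0]

```text
clock: 0.6
position: [250.5, 437.2, 211.2]
ee_rot: [-0.626, 0.328, 0.627, 0.328]
contact_force: [1.1, 0.7, -0.1]
gripper_width: 85.6
```

Request:
arm_command:
  increments:
    - [[0, 0, -8.5], [24, -36, 0], 0]
    - [[0, 0, -17], [48, -72, 0], 0]
    - [[0, 0, -25.5], [72, -108, 0], 0]
    - [[0, 0, -34], [96, -144, 0], 0]
    - [[0, 0, -42], [120, -180, 0], 0]

```text
clock: 1.1
position: [370.8, 255.5, 211.1]
ee_rot: [-0.465, 0.532, 0.466, 0.532]
contact_force: [0.5, 0.3, 0.4]
gripper_width: 85.3
```

Request:
arm_command:
  increments:
    - [[0, 0, -8.5], [14, -40, 0], 0]
    - [[0, 0, -17], [28, -80, 0], 0]
    - [[0, 0, -25.5], [42, -120, 0], 0]
    - [[0, 0, -34], [56, -160, 0], 0]
    - [[0, 0, -42], [70, -200, 0], 0]

```text
clock: 1.6
position: [440.8, 53.7, 211.0]
ee_rot: [-0.242, 0.664, 0.243, 0.664]
contact_force: [0.5, -0.3, 0.5]
gripper_width: 85.1
```

Request:
arm_command:
  increments:
    - [[0, 0, -8.5], [5, -42, 0], 0]
    - [[0, 0, -17], [10, -84, 0], 0]
    - [[0, 0, -25.5], [15, -126, 0], 0]
    - [[0, 0, -34], [20, -168, 0], 0]
    - [[0, 0, -40], [23, -207, 0], 0]

```text
clock: 2.1
position: [463.5, -155.2, 210.6]
ee_rot: [0.002, 0.707, -0.001, 0.707]
contact_force: [0.3, 0.3, 0.5]
gripper_width: 85.9
```

```bash
python3 - <<'E'
from h import *
s=readout.read_state(); M=R.from_quat(s["ee_rot"]).as_matrix(); print(s["position"],s["joints"],np.degrees(np.arctan2(M[1,1],M[0,1])),M[:,0])
p,d=imaging.get_image("wrist"); cv2.imwrite("pics/w0.png",p)
T=np.array(imaging.camera_info("wrist")["T_tool_cam"]); i,f=cam("wrist")
v,u=np.mgrid[0:384,0:512]; x=u-i["cx"]; y=v-i["cy"]; r=np.hypot(x,y)+1e-9; t=np.tan(np.minimum(r/f,1.4))
P=np.stack([x/r*t*d,y/r*t*d,d],-1)@T[:3,:3].T+T[:3,3]; W=P@M.T+s["position"]
h=cv2.cvtColor(p,cv2.COLOR_BGR2HSV); H,S,V=h[...,0],h[...,1],h[...,2]
m=((H<8)|(H>172))&(S>130)&(V>60)&(d>0)&(W[...,2]>138)&(W[...,2]<146)
q=W[m]; print(len(q),np.median(q,0),cv2.minAreaRect(q[:,:2].astype(np.float32)))
E
```

```text
[ 463.47670794 -155.15715442  210.6443244 ] [ 0.00861335  0.13717991 -0.28293728 -0.00213106 -1.15100283 -1.58233855] 89.7823857275096 [-3.39597306e-04  1.94317597e-03 -9.99998054e-01]
985 [ 464.30617434 -155.3907729   140.53734792] ((485.40704345703125, 0.883270263671875), (334.1147155761719, 57.55051040649414), 82.59442138671875)
```

View pics/w0.png

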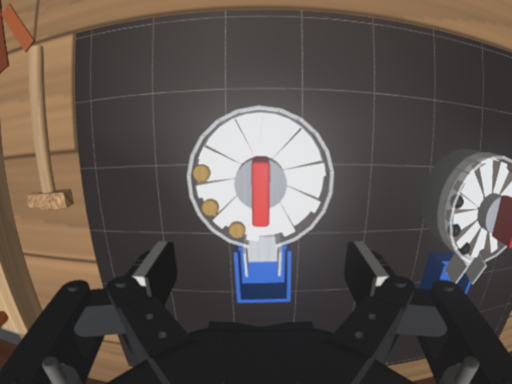

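Request:
arm_command:
  increments:
    - [[0, 0, 0], [0.5, 0.5, -30], 0]
    - [[0, 0, 0], [0.5, 0.5, -60], 0]
    - [[0, 0, 0], [0.5, 0.5, -85], 0.2]
    - [[0, 0, 0], [0.5, 0.5, -102], 0.4]
    - [[0, 0, 0], [0.5, 0.5, -102], 0.5]

```text
clock: 2.65
position: [461.7, -158.2, 105.7]
ee_rot: [0.004, 0.71, -0.003, 0.704]
contact_force: [-0.5, 1.1, 0.2]
gripper_width: 44.0
```

Request:
arm_command:
  increments:
    - [[0, 0, 0], [0, 0, 0], 0.6]
    - [[0, 0, 0], [0, 0, 0], 0.7]
    - [[0, 0, 0], [0, 0, 0], 0.8]
    - [[0, 0, 0], [0, 0, 0], 0.9]
    - [[0, 0, 0], [0, 0, 0], 1]

```text
clock: 3.15
position: [462.0, -158.2, 106.3]
ee_rot: [0.004, 0.709, -0.003, 0.705]
contact_force: [-1.2, 0.1, 0.5]
gripper_width: 0.1
```

```bash
python3 - <<'E'
from h import *
s=readout.read_state(); print(s)
a,_=imaging.get_image("wrist"); b,_=imaging.get_image("scene")
cv2.imwrite("pics/c1.png",np.vstack([a[40:330],b[90:380]]))
E
```

```text
{'clock': 3.15, 'joints': array([ 2.79174881e-03,  2.43117935e-01, -4.37011927e-01, -1.14817743e-03,
       -8.97412848e-01, -1.58345622e+00]), 'joint_vel': array([ 1.41315961e-03,  3.31776137e-03, -2.25748346e-03, -8.10589060e-04,
        4.56525554e-05,  2.38853764e-03]), 'joint_efforts': array([ 5.27342068e-03, -2.88188839e+01,  1.57794482e+01,  3.50755244e+00,
       -1.36333043e-02,  2.29314355e-05]), 'position': array([ 461.98745892, -158.20810655,  106.28515325]), 'ee_rot': array([ 0.00404115,  0.70948036, -0.00344507,  0.70470521]), 'contact_force': array([-1.16858535,  0.05707694,  0.4818238 ]), 'wrist_torque': array([-0.01309002,  0.00037398,  0.01686865]), 'gripper_width': 0.05547350095037956}
```

View pics/c1.png

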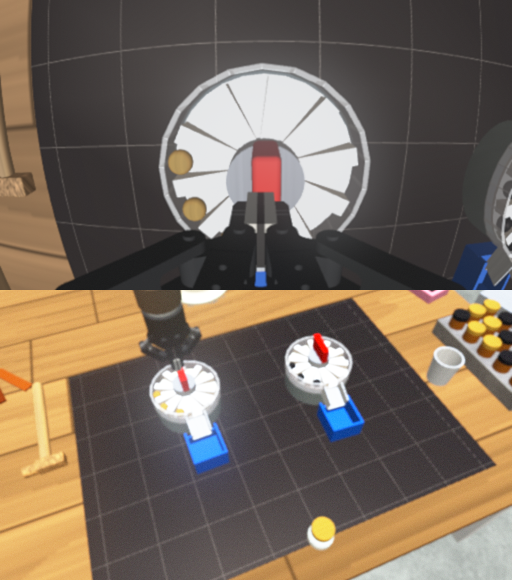

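```bash
python3 - <<'E'
from h import *
out=[]
for n in("scene","top"):
    p,d=imaging.get_image(n); W=world(n,d); h=cv2.cvtColor(p,cv2.COLOR_BGR2HSV)
    H,S,V=h[...,0],h[...,1],h[...,2]
    near=(np.hypot(W[...,0]-464,W[...,1]+154)<70)&(d>0)&(W[...,2]>96)
    red=near&((H<8)|(H>172))&(S>130)&(V>50); dark=near&~red&(V<140)
    print(n,"red",W[red].min(0),W[red].max(0),np.median(W[red],0)) if red.any() else None
    for z in range(100,210,10):
        q=W[dark&(W[...,2]>=z)&(W[...,2]<z+10)]
        if len(q): print(z,len(q),q.min(0).round(),q.max(0).round())
    if n=="scene": out=p[145:245,110:240]
cv2.imwrite("pics/c2.png",cv2.resize(out,None,fx=5,fy=5,interpolation=cv2.INTER_CUBIC))
E
```

```text
scene red [ 465.3876304  -163.50083649  107.51220433] [ 496.93226286 -150.8285509   149.57906463] [ 490.31839123 -156.71996665  141.02972738]
150 22 [ 467. -172.  151.] [ 474. -147.  159.]
160 41 [ 458. -174.  160.] [ 474. -147.  170.]
170 36 [ 467. -173.  170.] [ 474. -147.  180.]
180 38 [ 454. -188.  180.] [ 475. -135.  190.]
190 117 [ 451. -194.  190.] [ 477. -127.  200.]
200 183 [ 449. -202.  200.] [ 478. -117.  210.]
```

View pics/c2.png

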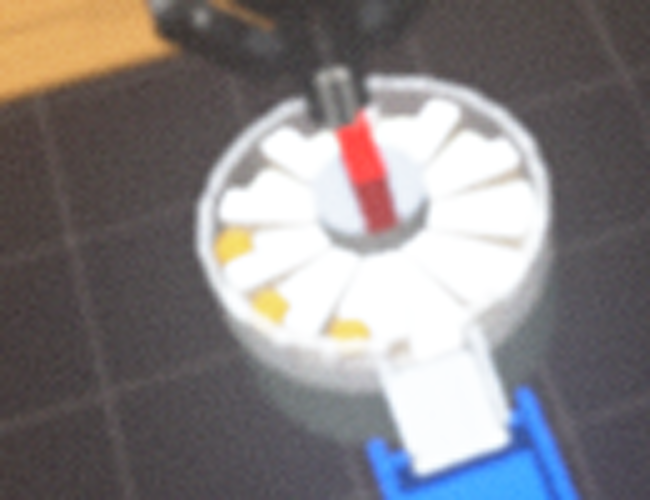

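```bash
cat >> h.py <<'E'
def wrist():
    s=readout.read_state(); M=R.from_quat(s["ee_rot"]).as_matrix()
    p,d=imaging.get_image("wrist"); i,f=cam("wrist"); T=np.array(i["T_tool_cam"])
    v,u=np.mgrid[0:384,0:512]; x=u-i["cx"]; y=v-i["cy"]; r=np.hypot(x,y)+1e-9; t=np.tan(np.minimum(r/f,1.4))
    P=np.stack([x/r*t*d,y/r*t*d,d],-1)@T[:3,:3].T+T[:3,3]
    h=cv2.cvtColor(p,cv2.COLOR_BGR2HSV); H,S,V=h[...,0],h[...,1],h[...,2]
    red=((H<8)|(H>172))&(S>130)&(V>60)&(d>0)
    return s,p,d,P,P@M.T+s["position"],red
E
python3 - <<'E'
from h import *
s,p,d,P,W,red=wrist()
m=red&(np.hypot(P[...,1],P[...,2])<70)
print(s["clock"],s["position"]); print(m.sum(),np.median(W[m],0),np.percentile(W[m],[3,97],axis=0))
# table plane away from feeder
v=[(30,256),(30,150),(30,350)]
for a,b in v: print(W[a,b].round(1), p[a,b])
# finger surfaces
for r in range(180,290,12): print(r,W[r+40-40,262].round(1),p[r,262])
E
```

```text
3.35 [ 461.72965907 -158.21942653  105.87799825]
964 [ 445.6015787  -154.88510309  140.5698281 ] [[ 436.66144107 -162.05031751  139.36889814]
 [ 456.57922138 -148.58696194  141.84171862]]
[ 308.6 -160.8   -0.6] [62 62 67]
[ 299.3 -267.7   -1.3] [61 62 67]
[304.1 -67.6  -1.5] [56 57 61]
180 [ 438.4 -157.    86.4] [108 108 117]
192 [ 435.4 -157.3  130.9] [ 79  78 116]
204 [ 439.6 -157.4  139.6] [ 93  95 224]
216 [ 445.5 -157.5  141.7] [ 89  91 224]
228 [ 452.9 -157.5  139.7] [ 85  87 224]
240 [ 451.9 -157.6  158. ] [58 57 63]
252 [ 452.  -157.7  170.7] [53 52 57]
264 [ 451.3 -157.8  182.9] [68 69 73]
276 [ 457.3 -157.9  182.2] [73 74 77]
288 [ 463.  -157.9  182.5] [70 72 73]
```

```bash
python3 - <<'E'
from h import *
s,p,d,P,W,red=wrist()
for nm,(p,d,W,red) in {"wrist":(p,d,W,red)}.items():
  near=(np.hypot(W[...,0]-462,W[...,1]+158)<25)&(d>0)&~red
  for z in range(88,190,6):
    q=W[near&(W[...,2]>=z)&(W[...,2]<z+6)]
    if len(q): print(nm,z,len(q),q.min(0).round(),q.max(0).round())
p,d=imaging.get_image("scene"); W=world("scene",d)
near=(np.hypot(W[...,0]-462,W[...,1]+158)<25)&(d>0)
for z in range(88,190,6):
    mm=near&(W[...,2]>=z)&(W[...,2]<z+6); q=W[mm]
    if len(q): print("scene",z,len(q),q.min(0).round(),q.max(0).round(),p[mm].mean(0).round())
p,d=imaging.get_image("wrist")
cv2.imwrite("pics/c3.png",cv2.resize(p[150:310,180:350],None,fx=3.5,fy=3.5,interpolation=cv2.INTER_CUBIC))
E
```

```text
wrist 88 41 [ 440. -180.   88.] [ 455. -163.   94.]
wrist 94 1745 [ 440. -182.   94.] [ 480. -133.  100.]
wrist 100 31 [ 438. -179.  100.] [ 474. -135.  103.]
wrist 118 2 [ 438. -163.  119.] [ 438. -163.  121.]
wrist 124 2 [ 438. -163.  125.] [ 438. -163.  128.]
wrist 130 2 [ 438. -163.  131.] [ 438. -163.  133.]
wrist 136 108 [ 438. -163.  137.] [ 460. -147.  141.]
wrist 148 186 [ 451. -171.  148.] [ 456. -146.  154.]
wrist 154 284 [ 451. -172.  154.] [ 456. -145.  160.]
wrist 160 326 [ 451. -172.  160.] [ 457. -145.  166.]
wrist 166 356 [ 451. -172.  166.] [ 456. -145.  172.]
wrist 172 259 [ 451. -172.  172.] [ 456. -145.  178.]
wrist 178 595 [ 451. -174.  178.] [ 474. -148.  184.]
wrist 184 580 [ 449. -180.  184.] [ 473. -135.  190.]
scene 94 74 [ 441. -182.   98.] [ 484. -135.  100.] [245. 238. 238.]
scene 100 84 [ 442. -181.  100.] [ 483. -134.  103.] [245. 239. 237.]
scene 106 3 [ 442. -165.  106.] [ 456. -165.  111.] [231. 227. 240.]
scene 118 2 [ 475. -165.  119.] [ 483. -165.  120.] [202. 188. 218.]
scene 124 2 [ 460. -165.  124.] [ 469. -165.  124.] [212. 206. 240.]
scene 136 34 [ 462. -165.  137.] [ 486. -149.  142.] [117. 118. 252.]
scene 142 22 [ 460. -161.  142.] [ 485. -150.  144.] [ 93.  95. 252.]
scene 148 14 [ 467. -171.  149.] [ 473. -150.  153.] [126. 128. 174.]
scene 154 26 [ 467. -172.  154.] [ 473. -147.  160.] [117. 116. 120.]
scene 160 23 [ 467. -173.  161.] [ 474. -147.  166.] [115. 115. 116.]
scene 166 28 [ 457. -174.  166.] [ 474. -148.  172.] [111. 111. 113.]
scene 172 24 [ 468. -173.  172.] [ 474. -147.  178.] [104. 104. 106.]
scene 178 26 [ 453. -170.  178.] [ 474. -145.  184.] [117. 119. 120.]
scene 184 25 [ 457. -179.  184.] [ 475. -140.  190.] [85. 84. 87.]
```

View pics/c3.png

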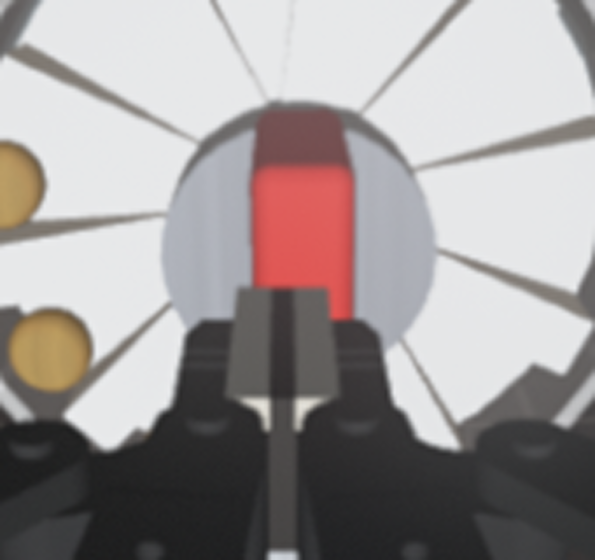

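The picture shows the shut fingers empty, with their tips at z ≈ 148 just above the bar top, although the readout says 106. The reported TCP therefore sits about 42 mm ahead of the real tips. I'll open, check, and go lower using the cameras as reference.

Request:
arm_command:
  increments:
    - [[0, 0, 0], [0, 0, 5], 0]
    - [[0, 0, 0], [0, 1, 10], 0]
    - [[0, -0.4, 0], [1, 2, 10], 0]
    - [[0, -0.4, 0], [1.5, 3, 10], 0]
    - [[0, -0.4, 0], [1.5, 3, 10], 0]

```text
clock: 4.05
position: [463.1, -155.1, 115.7]
ee_rot: [0.004, 0.707, -0.003, 0.707]
contact_force: [0.1, 0.3, -0.2]
gripper_width: 72.2
```

Request:
arm_command:
  increments:
    - [[0, 0, 0], [0, 0, 0], 0]
    - [[0, 0, 0], [0, 0, 0], 0]
    - [[0, 0, 0], [0, 0, 0], 0]
    - [[0, 0, 0], [0, 0, 0], 0]
    - [[0, 0, 0], [0, 0, 0], 0]

```text
clock: 4.55
position: [463.1, -155.1, 115.7]
ee_rot: [0.004, 0.707, -0.003, 0.707]
contact_force: [0.0, 0.1, -0.0]
gripper_width: 85.3
```

```bash
python3 - <<'E'
from h import *
s,p,d,P,W,red=wrist()
M=R.from_quat(s["ee_rot"]).as_matrix(); print(s["position"],s["gripper_width"],M.round(4).tolist())
m=red&(np.hypot(W[...,0]-464,W[...,1]+154)<50)&(W[...,2]>138); q=W[m]
print("bar",len(q),cv2.minAreaRect(q[:,:2].astype(np.float32)),q.min(0),q.max(0),q[:,2].mean())
near=(np.abs(W[...,0]-462)<25)&(np.abs(W[...,1]+158)<75)&(d>0)&~red&(W[...,2]>110)
for z in range(110,220,8):
    q=W[near&(W[...,2]>=z)&(W[...,2]<z+8)]
    if len(q):
        L=q[q[:,1]<-156];Rr=q[q[:,1]>=-156]
        print(z,[(a.min(0).round(1).tolist(),a.max(0).round(1).tolist()) for a in(L,Rr) if len(a)])
E
```

```text
[ 463.0785617  -155.09245604  115.67164806] 85.25178313601933 [[-0.0011, 0.0106, 0.9999], [0.001, 0.9999, -0.0106], [-1.0, 0.001, -0.0011]]
bar 2299 ((465.02117919921875, -155.34353637695312), (14.559154510498047, 58.283321380615234), 89.79536437988281) [ 435.87572582 -162.63763878  138.1180614 ] [ 494.17649205 -148.04342906  142.94606858] 140.5709908479579
110 [([437.8, -162.9, 113.7], [437.8, -162.9, 113.7]), ([438.5, -147.1, 114.0], [438.5, -147.1, 114.0])]
118 [([437.0, -163.0, 122.1], [438.0, -162.5, 125.7]), ([437.1, -147.5, 120.2], [437.6, -147.3, 125.0])]
126 [([437.5, -162.8, 129.3], [437.7, -162.7, 132.4]), ([438.2, -147.2, 130.3], [438.2, -147.2, 130.3])]
134 [([437.1, -163.3, 136.6], [485.8, -162.4, 140.1]), ([437.2, -148.2, 134.8], [486.0, -147.4, 141.7])]
158 [([461.1, -198.9, 165.8], [461.1, -198.9, 165.8])]
166 [([451.5, -209.9, 166.0], [474.2, -197.6, 174.0]), ([452.5, -113.2, 166.9], [475.0, -100.6, 173.9])]
174 [([451.3, -211.7, 174.0], [474.6, -197.3, 182.0]), ([452.2, -113.6, 174.0], [475.3, -98.9, 182.0])]
182 [([451.0, -212.0, 182.0], [474.2, -197.5, 190.0]), ([452.5, -113.5, 182.0], [475.0, -98.8, 190.0])]
190 [([451.2, -211.8, 190.0], [474.5, -197.5, 198.0]), ([452.4, -113.5, 190.0], [475.8, -98.8, 198.0])]
198 [([451.3, -208.8, 198.0], [466.0, -197.3, 205.8]), ([452.1, -113.6, 198.0], [467.4, -101.8, 206.0])]
206 [([448.8, -228.0, 206.1], [457.3, -196.2, 214.0]), ([450.1, -113.1, 206.0], [458.8, -83.8, 214.0])]
214 [([448.6, -229.7, 214.0], [475.8, -193.2, 222.0]), ([449.7, -117.9, 214.0], [476.5, -83.0, 222.0])]
```

Request:
arm_command:
  increments:
    - [[0, 0, 0], [0.5, 0, -12], 0]
    - [[0, 0, 0], [1, 0, -24], 0]
    - [[0, 0, 0], [1, 0, -34], 0]
    - [[0, 0, 0], [1, 0, -42], 0]
    - [[0, 0, 0], [1, 0, -42], 0]

```text
clock: 5.1
position: [463.2, -155.1, 72.5]
ee_rot: [0.004, 0.708, -0.003, 0.706]
contact_force: [0.8, 0.2, -0.6]
gripper_width: 85.0
```

Request:
arm_command:
  increments:
    - [[0, 0, 0], [0, 0, 0], 0.3]
    - [[0, 0, 0], [0, 0, 0], 0.5]
    - [[0, 0, 0], [0, 0, 0], 0.6]
    - [[0, 0, 0], [0, 0, 0], 0.7]
    - [[0, 0, 0], [0, 0, 0], 0.8]

```text
clock: 5.6
position: [463.4, -155.0, 72.8]
ee_rot: [0.004, 0.708, -0.003, 0.706]
contact_force: [0.9, -0.7, -0.2]
gripper_width: 16.8
```

Request:
arm_command:
  increments:
    - [[0, 0, 0], [0, 0, 0], 0.85]
    - [[0, 0, 0], [0, 0, 0], 0.9]
    - [[0, 0, 0], [0, 0, 0], 1]
    - [[0, 0, 0], [0, 0, 0], 1]
    - [[0, 0, 0], [0, 0, 0], 1]

```text
clock: 6.1
position: [463.3, -155.0, 72.9]
ee_rot: [0.004, 0.708, -0.003, 0.706]
contact_force: [-0.9, 1.9, 3.3]
gripper_width: 15.0
```

Request:
arm_command:
  increments:
    - [[0, 0, 2.5], [0, 0, 0], 1]
    - [[0, 0, 5], [0, 0, 0], 1]
    - [[0, 0, 7.5], [0, 0, 0], 1]
    - [[0, 0, 10], [0, 0, 0], 1]
    - [[0, 0, 12.5], [0, 0, 0], 1]

```text
clock: 6.6
position: [463.4, -155.3, 73.0]
ee_rot: [-0.072, 0.704, 0.073, 0.702]
contact_force: [-0.1, -1.2, 1.9]
gripper_width: 14.8
```

Request:
arm_command:
  increments:
    - [[0, 0, 2.5], [0, 0, 0], 1]
    - [[0, 0, 5], [0, 0, 0], 1]
    - [[0, 0, 7.5], [0, 0, 0], 1]
    - [[0, 0, 10], [0, 0, 0], 1]
    - [[0, 0, 12.5], [0, 0, 0], 1]

```text
clock: 7.1
position: [463.5, -155.7, 72.9]
ee_rot: [-0.149, 0.692, 0.149, 0.69]
contact_force: [0.5, -1.9, 0.9]
gripper_width: 15.3
```

Request:
arm_command:
  increments:
    - [[0, 0, 1], [0, 0, 0], 1]
    - [[0, 0, 1], [0, 0, 0], 1]
    - [[0, 0, 1], [0, 0, 0], 1]
    - [[0, 0, 1], [0, 0, 0], 1]
    - [[0, 0, 1], [0, 0, 0], 1]

```text
clock: 7.6
position: [463.5, -155.8, 73.0]
ee_rot: [-0.154, 0.691, 0.155, 0.689]
contact_force: [0.1, -0.3, 1.0]
gripper_width: 15.1
```

```bash
cat >> h.py <<'E'
def look(name):
    s=readout.read_state(); M=R.from_quat(s["ee_rot"]).as_matrix()
    print(s["clock"],"yaw",np.degrees(np.arctan2(M[1,1],M[0,1]))-89.4,s["gripper_width"])
    a,_=imaging.get_image("scene"); b,_=imaging.get_image("top")
    a=cv2.resize(a[140:300,110:270],(480,480),interpolation=cv2.INTER_CUBIC); b=cv2.resize(b[110:290,250:370],(320,480),interpolation=cv2.INTER_CUBIC)
    cv2.imwrite(name,np.hstack([a,b]))
E
python3 -c "
from h import *
look('pics/t1.png')"
```

```text
7.6 yaw 25.84212743118016 15.052165878590333
```

View pics/t1.png

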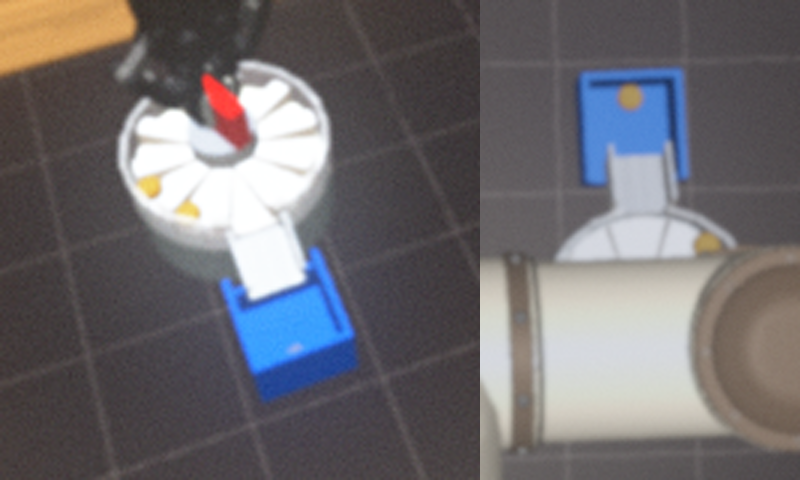

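The first bead lies in the dish (right panel, 630,95), and beads 2 and 3 are still in the drum (150,185 and 188,210). Next I turn it to about 61°.

Request:
arm_command:
  increments:
    - [[0, 0, 1], [0, 0, 0], 1]
    - [[0, 0, 3.5], [0, 0, 0], 1]
    - [[0, 0, 6], [0, 0, 0], 1]
    - [[0, 0, 8.5], [0, 0, 0], 1]
    - [[0, 0, 11], [0, 0, 0], 1]

```text
clock: 8.2
position: [463.7, -156.1, 72.9]
ee_rot: [-0.222, 0.672, 0.221, 0.671]
contact_force: [-0.0, -2.4, 0.4]
gripper_width: 15.0
```

Request:
arm_command:
  increments:
    - [[0, 0, 2.5], [0, 0, 0], 1]
    - [[0, 0, 5], [0, 0, 0], 1]
    - [[0, 0, 7.5], [0, 0, 0], 1]
    - [[0, 0, 10], [0, 0, 0], 1]
    - [[0, 0, 12.5], [0, 0, 0], 1]

```text
clock: 8.7
position: [464.0, -156.4, 73.0]
ee_rot: [-0.295, 0.644, 0.293, 0.642]
contact_force: [0.4, -1.4, -0.1]
gripper_width: 15.4
```

Request:
arm_command:
  increments:
    - [[0, 0, 2.5], [0, 0, 0], 1]
    - [[0, 0, 5], [0, 0, 0], 1]
    - [[0, 0, 7.5], [0, 0, 0], 1]
    - [[0, 0, 10], [0, 0, 0], 1]
    - [[0, 0, 12], [0, 0, 0], 1]

```text
clock: 9.2
position: [464.3, -156.6, 73.0]
ee_rot: [-0.361, 0.609, 0.359, 0.608]
contact_force: [0.8, -2.6, 0.7]
gripper_width: 14.8
```

Request:
arm_command:
  increments:
    - [[0, 0, 0], [0, 0, 0], 1]
    - [[0, 0, 0], [0, 0, 0], 1]
    - [[0, 0, 0], [0, 0, 0], 1]
    - [[0, 0, 0], [0, 0, 0], 1]
    - [[0, 0, 0], [0, 0, 0], 1]

```text
clock: 9.7
position: [464.3, -156.7, 72.9]
ee_rot: [-0.361, 0.609, 0.36, 0.608]
contact_force: [0.6, -2.0, -0.7]
gripper_width: 15.1
```

```bash
python3 -c "
from h import *
look('pics/t2.png')"
```

```text
9.7 yaw 61.90795553933347 15.134071842674317
```

View pics/t2.png

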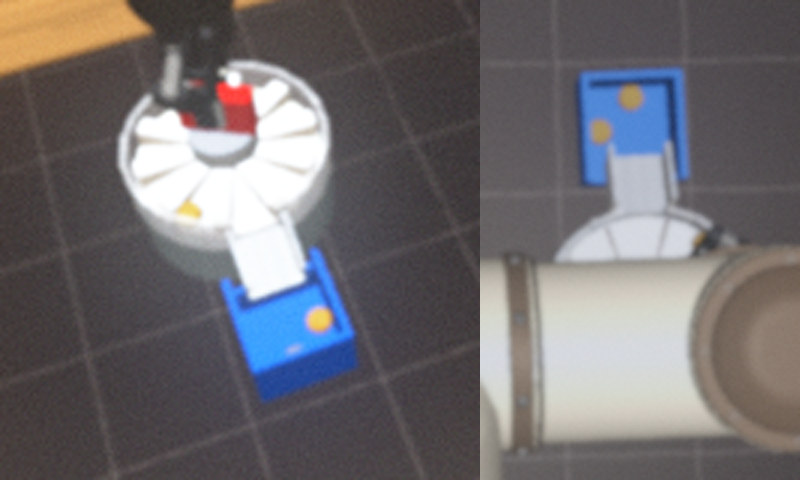

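Both beads lie in the dish (630,97 and 600,130), and the third is still in the drum (188,210). I release and lift clear.

Request:
arm_command:
  increments:
    - [[0, 0, 0], [0, 0, 0], 0.8]
    - [[0, 0, 0], [0, 0, 0], 0.6]
    - [[0, 0, 0], [0, 0, 0], 0.5]
    - [[0, 0, 0], [0, 0, 0], 0.4]
    - [[0, 0, 0], [0, 0, 0], 0.3]

```text
clock: 10.3
position: [464.4, -156.6, 73.0]
ee_rot: [-0.361, 0.609, 0.36, 0.608]
contact_force: [-0.8, -0.2, 0.1]
gripper_width: 59.3
```

Request:
arm_command:
  increments:
    - [[0, 0, 0], [0, 0, 5], 0.3]
    - [[0, 0, 0], [0, 0, 20], 0.3]
    - [[0, 0, 0], [0, 0, 50], 0.3]
    - [[0, 0, 0], [0, 0, 80], 0.3]
    - [[0, 0, 0], [0, 0, 110], 0.3]

```text
clock: 10.8
position: [464.2, -156.6, 184.5]
ee_rot: [-0.362, 0.609, 0.359, 0.608]
contact_force: [1.1, 0.2, 0.2]
gripper_width: 59.7
```

Request:
arm_command:
  increments:
    - [[0, 0, 0], [-15, 0, 20], 0.3]
    - [[0, 0, 0], [-30, 0, 40], 0.3]
    - [[0, 0, 0], [-45, 0, 50], 0.3]
    - [[0, 0, 0], [-45, 0, 50], 0.3]
    - [[0, 0, 0], [-45, 0, 50], 0.3]

```text
clock: 11.3
position: [419.2, -156.5, 234.8]
ee_rot: [-0.362, 0.608, 0.359, 0.608]
contact_force: [-0.1, -0.1, -0.9]
gripper_width: 59.9
```

```bash
python3 -c "
from h import *
look('pics/t3.png'); print(readout.read_state()['joint_vel'])"
```

```text
11.3 yaw 61.90033204153602 59.94528077752571
[ 0.00076526  0.01308729 -0.00092315  0.00216192 -0.00033947 -0.00080866]
```

View pics/t3.png

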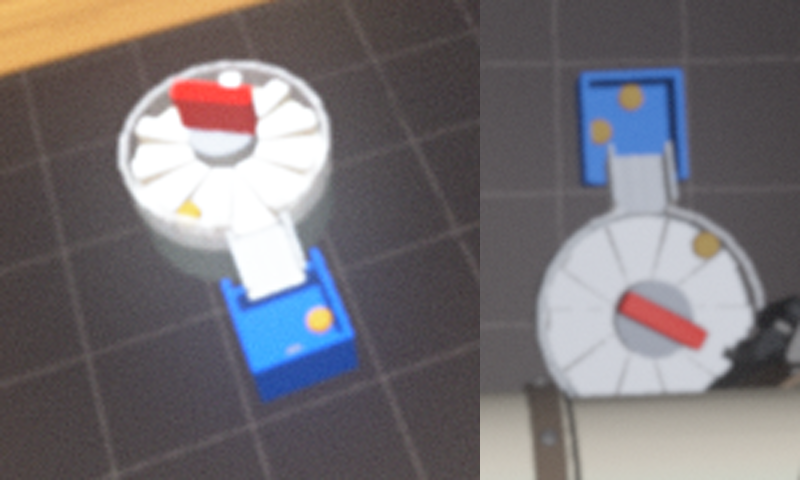

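The two beads are at rest in the dish (630,97 and 600,130), and the third is in the drum (707,245). The gripper is clear.

```bash
python3 -c "
from h import *
print(arm.job_done())"
```

```text
the job is handed in; nothing more can be done
None
```

The brass drum is turned to about 62° (1.08 rad), two brass beads lie in the blue dish and the third is still in the drum. I handed the job in at about 11.4 s.

- **Sequence:** I gripped the red knob and turned the drum about 26°. The picture then showed bead 1 in the dish and beads 2 and 3 in the drum. I turned on to 62°, bead 2 dropped, and I opened the gripper and moved clear.
- **Last checks:** The final pictures show two beads in the dish and one in the drum, with the gripper clear of everything. The measured contact force was about 1 N. I judged the bead positions by eye in these pictures and did not measure them against the limits.
- **Black feeder:** I never brought the arm down there, but I took no final picture of it.
- **Disagreement:** My first grasp closed on nothing, just above the knob. The cameras put the real fingertips about 40 mm short of where the reported tool position placed them. I corrected the height from the cameras and the second grasp held at 15 mm. The first one disturbed nothing I could see.

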